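# Bridge a rim lock over the vice jaws

## Task

The broken spindle has to be driven down out of the rim lock that is parked on the vice's anvil. Push the vice's moving jaw in until the jaws stand about 50 mm apart, then slide the lock along, without lifting it, until it bridges the gap: lying flat and square on both jaws, centred on their width, with its square spindle hole over the middle of the gap. Do not let it drop off, leave the things around the vice where they are, and let go of everything at the end.

Things in the scene. Friction and masses are not known exactly. Their poses are not given: they have to be found in the camera images.
- vice: Grey cast-iron bench vice, bolted down. Origin: on the bench under the middle of the fixed jaw's gripping face. z up; y along the vice, away from the gap, over the fixed jaw and the anvil behind it; x along the jaws. Fixed jaw and anvil form one level steel top 115 mm above the bench, 110 mm wide, 125 mm long (y 0 to 125 mm). Round base under the anvil, 95 mm radius.
- jaw (a joint): Gap between the jaws in m (0 shut, stop at 0.130). The screw is disengaged: the moving jaw, on the vice's -y side, slides when pushed with about 7 N and stays where left. Its top is level with the fixed jaw, 110 mm wide, 45 mm long along the vice, with a 3 mm bevel at its gripping edge. In the gap the slide bar lies 43 mm below the jaw tops.
- jaw_edge (a point): Top edge of the moving jaw's gripping face, at mid width, 115 mm above the bench. Axes as the vice's.
- jaw_front (a point): Top edge of the moving jaw's outer (-y) face, at mid width, 115 mm above the bench: the face to push on. Its upper 40 mm is plain and upright; lower down the screw (55 mm above the bench) and its 140 mm T-bar stick out, up to 51 mm from the face, nowhere higher than 90 mm above the bench.
- lock_centre (a point): Centre (half-way up) of the rim lock lying on the anvil: dark steel box, brass fittings, 80 mm wide (its x), 150 mm long (y), 22 mm thick (z up), 0.5 to 1 kg, flat underneath, too wide to grasp. Its -y end, towards the moving jaw, has a brass end plate and a latch bolt reaching 87 mm from the centre; its +y end is plain, flat, 75 mm from the centre, overhanging the anvil's rear.
- lock_hole (a point): Centre of the lock's spindle hole: the 12 mm square hole through the lock in a 28 mm square brass plate, 5 mm from the lock's centre towards its -y end. (The slot in a round brass disc, 38 mm the other side of the centre, is the keyhole.) Axes as the lock's.
- hammer: Bystander: hammer, 280 mm long, lying on the bench on the +x side of the vice.
- padlock: Bystander: brass padlock with steel shackle, 60 x 90 x 24 mm, lying on the +x side of the vice.
- drift: Bystander: steel pin punch, 130 mm long, 13 mm thick, lying on the -x side of the vice.
- cylinder: Bystander: brass door-lock cylinder, 70 x 33 x 17 mm, lying on the -x side of the vice.
- cup: Bystander: aluminium parts cup, 92 mm across, 55 mm high; origin under its centre.
- oil: Bystander: white oil can, 52 mm across, 150 mm high; origin under its centre.
- carton: Bystander: cardboard box, 90 x 170 x 60 mm; origin under its centre.
Mind the look-alikes: they are no part of the job. Leave any orange look-alike of the part that bears lock_centre alone.

How it is judged:
By the outcome, as a careful person would: the job done as asked, in the order asked, and still so for the second after the job is handed in, with the robot touching nothing.
It also fails if it takes over 45 s, if anything falls off the work surface, if the arm or the gripper's body presses on something with over 40 N, if the wrist force passes 120 N, or if a joint passes its speed limit or range.

## Robot

A 6-joint arm with a two-finger parallel gripper is mounted at the origin on the work surface. World frame = base frame: x ahead of the robot, y to its left, z up, the work surface at z = 0. Lengths are in m, angles in rad, forces in N, time in s.
With the tool pointing down it reaches from about 0.3 to 0.775 m from the base axis. Payload 14.6 kg.
Tool frame: the origin (TCP) lies at the very end of the fingers, on their centre line; the grasp point (between the pads) lies 19 mm behind it; z points along the fingers, y is the direction in which the jaws open and shut (so a half turn about z gives the same grasp; the last joint's range is limited). The gripper opens to 94 mm and grips with 3 to 60 N. Pads are 16 mm wide; open, the fingers measure 119 mm over their backs; the gripper's body (75 mm by 177 mm) begins 78 mm behind the grasp point.
Start: joints at [1.112, 0.3, 1.521, -0, 1.321, -0.067], TCP at [0.21, 0.508, 0.205] pointing down, gripper open.
Joint ranges: [-3.03, 3.03], [-0.79, 2.21], [0.23, 2.52], [-1.04, 4.18], [0, 3.07], [-2.55, 2.55]. Speed limits (rad/s): [2.22, 2.22, 2.57, 3.14, 3.14, 3.14].

## Interface

Orientations are given as [roll, pitch, yaw] about the fixed x, y, z axes, in that order (R = Rz(yaw) Ry(pitch) Rx(roll)).
In Python, from station import ctrl, vision, ticket gives the robot as it stands.
- The arm moves only by the tool step_arm, never from a script. Its argument "steps" is a list of rows, each an object of numbers: "x", "y", "z": the shift along the tool's x, y, z in m; "ax", "ay", "az": the turn, a rotation vector about the tool's x, y, z in degrees; "claw": the finger opening in m, from 0 to 0.094. A call has 1 to 5 rows; each row shifts and turns the pose as measured when the row begins, along the tool's axes as they then stand; what a row does not reach is not made up. A row lasts 1/12 s, in which the tool goes at most 41.7 mm and 7.16 degrees, less where a joint would pass 70% of its speed; a pose out of reach is approached as far as the arm can. A call with a gripper value outside its range is refused whole. The fingers move at their own pace and stop on an object; "grip_force" is the grip in N (left out, the last holds). Time passes only in rows, so rows that do not move let the fingers close. It gives the time, the measured TCP pose, the force and the opening at its end, in the units of the state.
- ctrl.get_obs(): the state, without advancing time (a new reading comes with each control period).
- vision.camera(name): name is "scene" or "top"; returns (picture, depth): 420x560x3 uint8, red, green, blue; 420x560 float32, m along the optical axis (not along the pixel's ray), 0 where there is no reading.
- vision.camera_params(name): a dict with "fov_y" (degrees; the focal length in pixels is half the picture's height over the tangent of half this angle, whatever the lens; pixels are square), "cx", "cy" (the principal point, pixels), "k1" (the pictures are not rectified: a ray, as slopes to the right and down, at radius r is drawn at 1 + k1 r^2 times it, then the intrinsics apply), "origin" and "attitude" of the camera in the world. Camera axes: x right, y up, looking along -z (the intrinsics and any distortion apply to the point x, -y, -z); pixel columns grow to the right and rows downward; lengths in m; the calibration is good to about 2 mm. A picture is of the moment at which its call begins. camera_params takes no time and is no camera call.
- ticket.hand_in(): hands the job in, once; it reports no verdict.
The state is a dict: "time_s": time; "qpos": joint angles; "joint_vel": joint speeds; "tau": joint torques, N m; "ee_pos": TCP position; "eef_rot": TCP orientation; "force": force on the tool from outside, world axes, zero at the start; "moment": the same for the moment, N m; "grip_width": finger opening in m.
Only numpy, scipy, OpenCV 4.12 (cv2) and the standard library are available. Lean on these libraries where they do the work, as an engineer would, in place of code of your own. Each camera call takes 0.05 s, during which the arm holds its last target.

## Working session

There is one attempt and no reset: what is moved stays moved. The work goes in short steps, Python scripts to look and compute and a tool call to move; the robot and the scene stay as the last step left them, time stands still between calls to the robot, and variables do not carry over. Pictures are saved under pics/ and viewed, and the job is handed in when it is done.

Besides the shell and the picture viewer there is one more tool, called after ">>>" as a command line: name --argument value ..., lists and objects as JSON in quotes. step_arm: Moves the arm, as the interface text tells. Its arguments: {"type":"object","properties":{"steps":{"type":"array"},"grip_force":{"type":"number"}},"required":["steps"]}

```bash
ls; mkdir -p pics
python3 - <<'E'
from station import ctrl, vision, ticket
import cv2,numpy as np
for n in ("scene","top"):
    im,d=vision.camera(n); np.savez(f"{n}0.npz",im=im,d=d)
    cv2.imwrite(f"pics/{n}0.png",im[:,:,::-1]); print(vision.camera_params(n))
o=ctrl.get_obs();print(o)
E
```

```text
pics
{'fov_y': 50.02611629187802, 'cx': 276.9294870374206, 'cy': 206.33059515361822, 'k1': -0.07073896919293328, 'origin': array([ 1.40862632, -0.23694312,  0.84079685]), 'attitude': array([0.92981657, 0.01170753, 1.36591735])}
{'fov_y': 57.203482376845386, 'cx': 285.13283521014546, 'cy': 206.66854721564906, 'k1': -0.0033821318791701733, 'origin': array([ 0.33973827, -0.02512685,  1.04208522]), 'attitude': array([ 0.15526471, -0.01118076, -1.5646784 ])}
{'time_s': 0.1, 'qpos': array([ 1.11242663e+00,  3.00432793e-01,  1.52149966e+00, -1.21758084e-05,
        1.32068798e+00, -6.66053745e-02]), 'joint_vel': array([-0.00253701, -0.0028896 ,  0.00033097,  0.00062709, -0.00034036,
       -0.00023823]), 'tau': array([ 5.97477924e-05, -5.32649159e+01, -3.53278649e+01,  7.08675664e-02,
        2.35582731e-02, -9.02767397e-05]), 'ee_pos': array([0.20990931, 0.50812433, 0.20494178]), 'eef_rot': array([-3.14056637e+00, -5.66369024e-05,  2.74983132e+00]), 'force': array([-1.03926294, -0.32041009,  0.12293762]), 'moment': array([ 0.00925272, -0.00438925,  0.04405352]), 'grip_width': 0.09419762415922632}
```

View pics/scene0.png

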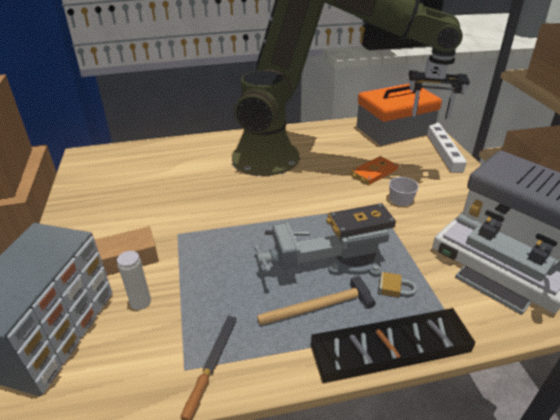

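View pics/top0.png

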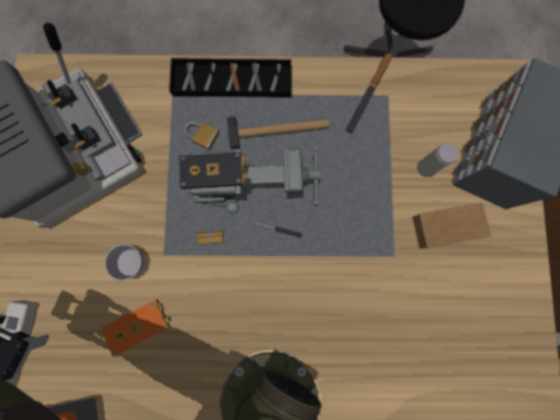

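```bash
cat > h.py <<'E'
import numpy as np,cv2
from scipy.spatial.transform import Rotation as R
from station import ctrl, vision, ticket
def setup(n):
    p=vision.camera_params(n); f=210/np.tan(np.radians(p["fov_y"]/2))
    return p,f,R.from_euler("xyz",p["attitude"]).as_matrix()
def rays(n,uv):
    p,f,M=setup(n); uv=np.atleast_2d(uv).astype(float)
    d=np.c_[(uv[:,0]-p["cx"])/f,(uv[:,1]-p["cy"])/f]; s=d.copy()
    for _ in range(20): s=d/(1+p["k1"]*(s**2).sum(1,keepdims=True))
    return p["origin"],np.c_[s[:,0],-s[:,1],-np.ones(len(s))]@M.T
def plane(n,uv,z):
    o,r=rays(n,uv); return o+r*((z-o[2])/r[:,2])[:,None]
def pts(n,depth,uv):
    uv=np.atleast_2d(uv).astype(int); o,r=rays(n,uv); return o+r*depth[uv[:,1],uv[:,0]][:,None]
def proj(n,P):
    p,f,M=setup(n); c=(np.atleast_2d(P)-p["origin"])@M
    s=np.c_[c[:,0],-c[:,1]]/-c[:,2:]; s=s*(1+p["k1"]*(s**2).sum(1,keepdims=True))
    return s*f+[p["cx"],p["cy"]]
def cloud(n,depth):
    v,u=np.mgrid[0:420,0:560]; return pts(n,depth,np.c_[u.ravel(),v.ravel()]).reshape(420,560,3)
def crop(im,x0,y0,x1,y1,k,fn):
    cv2.imwrite(fn,cv2.resize(im[y0:y1,x0:x1,::-1],None,fx=k,fy=k,interpolation=cv2.INTER_CUBIC))
E
python3 - <<'E'
from h import *
t=np.load("top0.npz");s=np.load("scene0.npz")
crop(t["im"],165,110,345,260,4.4,"pics/t1.png"); crop(s["im"],240,190,440,320,4,"pics/s1.png")
C=cloud("top",t["d"])
for uv in [(210,170),(265,177),(293,170),(293,160),(315,175),(205,132),(300,200),(210,200),(128,263),(130,330)]:
    print(uv,C[uv[1],uv[0]].round(4))
E
```

```text
(210, 170) [0.5687 0.1467 0.1399]
(265, 177) [0.5685 0.0173 0.073 ]
(293, 170) [ 0.5767 -0.0535  0.1157]
(293, 160) [ 0.6019 -0.0534  0.1167]
(315, 175) [ 0.5754 -0.1118  0.071 ]
(205, 132) [0.7063 0.1868 0.0219]
(300, 200) [ 0.5214 -0.0764  0.0025]
(210, 200) [0.5112 0.1609 0.0501]
(128, 263) [0.3475 0.3803 0.0053]
(130, 330) [0.1794 0.3557 0.0261]
```

View pics/t1.png

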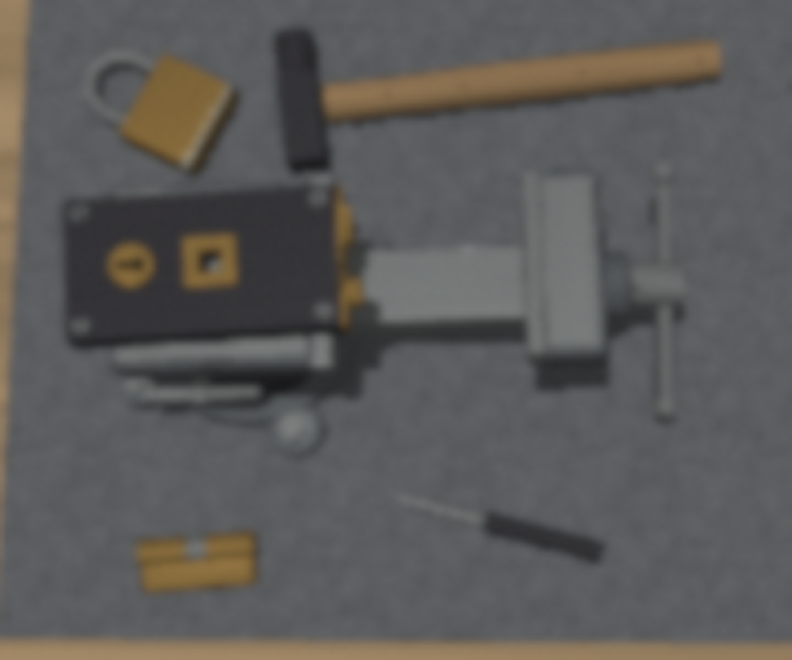

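View pics/s1.png

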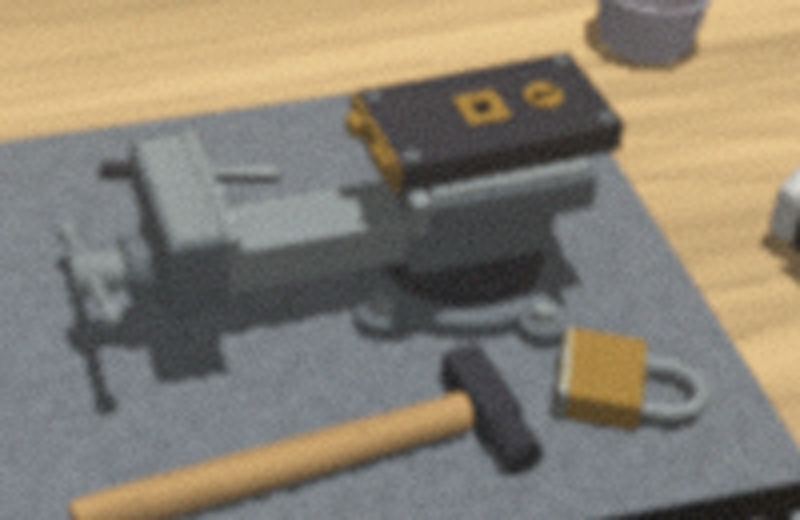

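```bash
cat >> h.py <<'E'
def rect_of(n,depth,zlo,zhi,zp,x0,x1,y0,y1,fill=None):
    C=cloud(n,depth); m=(C[...,2]>zlo)&(C[...,2]<zhi)&(C[...,0]>x0)&(C[...,0]<x1)&(C[...,1]>y0)&(C[...,1]<y1)
    m=cv2.morphologyEx(m.astype(np.uint8),cv2.MORPH_OPEN,np.ones((3,3)))
    cs,_=cv2.findContours(m,cv2.RETR_EXTERNAL,cv2.CHAIN_APPROX_NONE)
    if not cs: return None
    c=max(cs,key=cv2.contourArea)[:,0,:]
    P=plane(n,c,zp)[:,:2]
    r=cv2.minAreaRect((P*1000).astype(np.float32))
    zz=C[...,2][m>0]
    return r,np.median(zz),m.sum(),m
E
python3 - <<'E'
from h import *
for n in("top","scene"):
    t=np.load(n+"0.npz")
    for nm,a in (("lock",(.127,.15,.137,.45,.7,-.0,.3)),("jaw",(.105,.125,.115,.45,.7,-.15,.02)),("fixed",(.105,.124,.115,.45,.7,.02,.3)),("bar",(.06,.084,.072,.52,.62,-.04,.08))):
        q=rect_of(n,t["d"],*a); 
        if q: print(n,nm,q[0],cv2.boxPoints(q[0]).round(1).tolist(),q[1],q[2])
E
```

```text
top lock ((571.6302490234375, 139.93572998046875), (82.29035949707031, 161.8362274169922), 4.305498123168945) [[524.5, 217.5], [536.7000122070312, 56.20000076293945], [618.7000122070312, 62.29999923706055], [606.5999755859375, 223.6999969482422]] 0.13762926844676604 2126
top jaw ((577.37744140625, -53.572105407714844), (106.81163787841797, 44.65394592285156), 0.47797346115112305) [[523.7999877929688, -31.700000762939453], [524.2000122070312, -76.30000305175781], [631.0, -75.5], [630.5999755859375, -30.799999237060547]] 0.11505593993213992 768
top fixed ((526.1498413085938, 137.35491943359375), (20.3958797454834, 122.32915496826172), 1.8298107385635376) [[514.0, 198.1999969482422], [517.9000244140625, 75.9000015258789], [538.2999877929688, 76.5], [534.4000244140625, 198.8000030517578]] 0.11467012809908106 372
top bar ((575.3646850585938, 20.074764251708984), (45.022666931152344, 103.40478515625), 0.5196272730827332) [[552.4000244140625, 71.5999984741211], [553.2999877929688, -31.799999237060547], [598.2999877929688, -31.399999618530273], [597.4000244140625, 72.0]] 0.07233165930988328 
[... 426 characters left out ...]
244140625, -80.5], [645.0999755859375, -76.0999984741211], [643.2999877929688, -29.100000381469727]] 0.1149590669551096 577
scene fixed ((622.1713256835938, 140.58297729492188), (38.175594329833984, 128.38633728027344), 4.559439182281494) [[598.0, 203.10000610351562], [608.2000122070312, 75.0999984741211], [646.2999877929688, 78.0999984741211], [636.0999755859375, 206.10000610351562]] 0.11438517482384025 424
scene bar ((583.2354736328125, 29.165742874145508), (55.452266693115234, 102.08212280273438), 1.4562188386917114) [[554.2000122070312, 79.5], [556.7999877929688, -22.600000381469727], [612.2000122070312, -21.200000762939453], [609.7000122070312, 80.9000015258789]] 0.07197336029837248 544
```

```bash
cat >> h.py <<'E'
def edge(n,gray,P0,P1,z,half=.008,sgn=0,nsamp=40,trim=.12):
    """sub-pixel edge near world segment P0-P1 at height z -> (point, dir, rms mm)"""
    P0=np.array(P0,float);P1=np.array(P1,float);d=(P1-P0)/np.linalg.norm(P1-P0);nn=np.array([-d[1],d[0]])
    ts=np.linspace(trim,1-trim,nsamp); o=np.arange(-half,half+1e-9,.0005); out=[]
    for t in ts:
        q=P0+(P1-P0)*t+o[:,None]*nn
        uv=proj(n,np.c_[q,np.full(len(q),z)]).astype(np.float32)
        I=cv2.remap(gray,uv[:,:1],uv[:,1:],cv2.INTER_LINEAR)[:,0]
        I=cv2.GaussianBlur(I.reshape(-1,1),(1,9),2)[:,0]
        g=np.gradient(I); g=g*sgn if sgn else abs(g); k=int(np.argmax(g))
        if 0<k<len(o)-1 and g[k]>.3: 
            a,b,c=g[k-1],g[k],g[k+1]; off=.5*(a-c)/(a-2*b+c+1e-12); out.append(P0+(P1-P0)*t+nn*(o[k]+.0005*off))
    A=np.array(out,np.float32)
    if len(A)<8: return None
    l=cv2.fitLine(A*1000,cv2.DIST_HUBER,0,.01,.01).ravel(); dd=l[:2]; c=l[2:]
    if dd@d<0: dd=-dd
    r=(A*1000-c)@np.array([-dd[1],dd[0]]); ok=abs(r)<2*np.median(abs(r))+.3
    l=cv2.fitLine(A[ok]*1000,cv2.DIST_L2,0,.01,.01).ravel(); dd=l[:2]*np.sign(l[:2]@d)
    return l[2:],dd,np.std(r[ok]),ok.sum()
def gray_of(im): return cv2.cvtColor(im,cv2.COLOR_RGB2GRAY).astype(np.float32)
def meet(a,b):
    t=np.linalg.solve(np.c_[a[1],-b[1]],b[0]-a[0]); return a[0]+a[1]*t[0]
E
python3 - <<'E'
from h import *
E={ # name:(P0,P1,z)
'lock-x':((.530,.135-.07),(.525,.215),.137),'lock+x':((.612,.065),(.604,.215),.137),'lock+y':((.524,.217),(.604,.222),.137),
'jaw-y':((.523,-.076),(.631,-.0755),.115),'jaw+y':((.523,-.031),(.631,-.031),.115),'jaw-x':((.523,-.074),(.523,-.034),.115),'jaw+x':((.631,-.074),(.631,-.034),.115),
'bar-x':((.5525,-.02),(.5525,.065),.072),'bar+x':((.598,-.02),(.598,.065),.072),'anv-x':((.5175,.08),(.515,.195),.115)}
for n in("top","scene"):
    g=gray_of(np.load(n+"0.npz")["im"])
    for k,(a,b,z) in E.items():
        r=edge(n,g,a,b,z)
        if r is None: print(n,k,None);continue
        c,d,s,m=r
        ang=np.degrees(np.arctan2(-d[0],d[1])) if k[-1]=='x' else np.degrees(np.arctan2(d[1],d[0]))
        print(n,k,"pt",c.round(1),"yaw %.2f rms %.2f n %d"%(ang,s,m))
E
```

```text
top lock-x pt [527.6 140.1] yaw 4.07 rms 0.25 n 39
top lock+x pt [611.2 142.7] yaw 4.72 rms 0.31 n 36
top lock+y pt [564.7 220.9] yaw 3.52 rms 0.21 n 33
top jaw-y pt [577. -72.] yaw 4.05 rms 0.47 n 40
top jaw+y pt [584.4 -29.8] yaw -3.43 rms 1.44 n 33
top jaw-x pt [526.9 -54.3] yaw 3.92 rms 0.26 n 35
top jaw+x pt [629.1 -53.9] yaw 2.08 rms 0.14 n 38
top bar-x pt [554.2  22.5] yaw 2.51 rms 0.18 n 38
top bar+x pt [597.6  22.5] yaw 4.05 rms 0.54 n 40
top anv-x pt [520.4 130.9] yaw -0.89 rms 1.07 n 34
scene lock-x pt [533.1 133.8] yaw 2.47 rms 0.30 n 34
scene lock+x pt [612.7 143.9] yaw 3.92 rms 0.93 n 32
scene lock+y pt [563.8 222.5] yaw 3.96 rms 0.66 n 40
scene jaw-y pt [581.  -73.1] yaw 1.22 rms 0.85 n 26
scene jaw+y pt [572.5 -31.1] yaw 1.27 rms 1.29 n 30
scene jaw-x pt [528.9 -53.1] yaw 3.61 rms 0.56 n 25
scene jaw+x pt [635.1 -53.5] yaw 0.61 rms 1.21 n 32
scene bar-x pt [556.1  21.3] yaw 1.72 rms 1.00 n 34
scene bar+x pt [599.7  23.6] yaw 2.20 rms 0.60 n 35
scene anv-x pt [510.2 137.7] yaw 1.40 rms 0.23 n 39
```

Run:
```python
from h import *
t=np.load("top0.npz");s=np.load("scene0.npz")
a=t["im"][140:205,270:330,::-1];a=cv2.resize(a,None,fx=9,fy=9,interpolation=cv2.INTER_NEAREST);a=cv2.convertScaleAbs(a,alpha=1.6)
cv2.imwrite("pics/t2.png",a)
a=s["im"][215:285,255:330,::-1];a=cv2.resize(a,None,fx=8,fy=8,interpolation=cv2.INTER_NEAREST);a=cv2.convertScaleAbs(a,alpha=1.3)
cv2.imwrite("pics/s2.png",a)
```

```text
(no output)
```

View pics/t2.png

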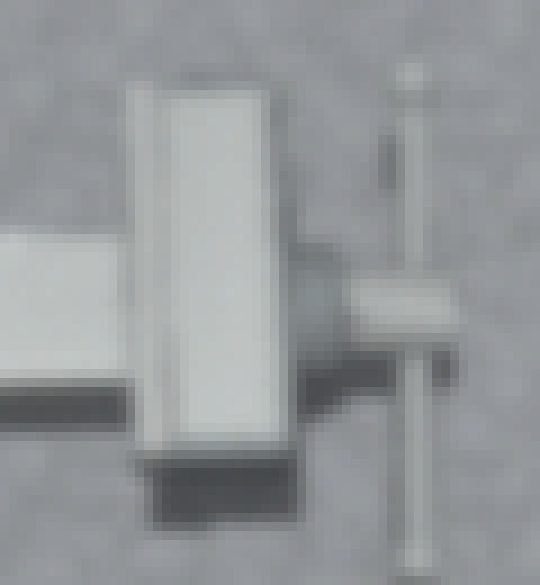

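View pics/s2.png

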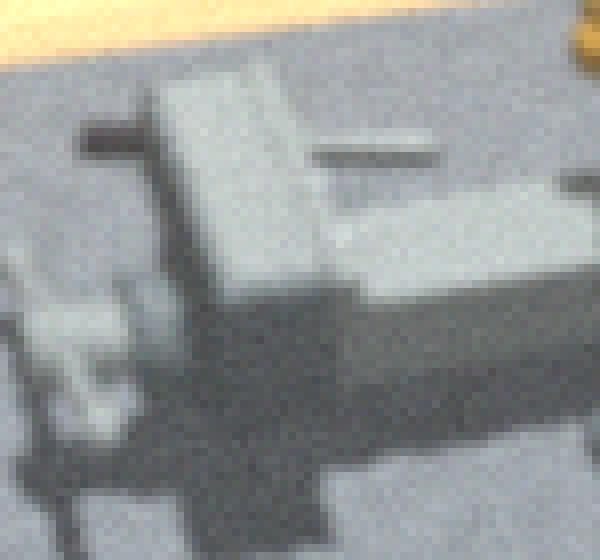

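```bash
cat >> h.py <<'E'
def face(C,lo,hi,ax):
    m=np.all((C>lo)&(C<hi),axis=-1); P=C[m]*1000
    if len(P)<15: return None
    o=1-ax
    for _ in range(4):
        A=np.c_[np.ones(len(P)),P[:,o],P[:,2]]; s=np.linalg.lstsq(A,P[:,ax],rcond=None)[0]; r=P[:,ax]-A@s
        k=abs(r)<2.5*np.std(r)+.2
        if k.all(): break
        P=P[k]
    yaw=np.degrees(np.arctan(-s[1] if ax==0 else s[1]))
    return dict(n=len(P),yaw=round(yaw,2),tilt=round(np.degrees(np.arctan(s[2])),1),mean=P.mean(0).round(1),rms=round(r.std(),2))
E
python3 - <<'E'
from h import *
for n in("top","scene"):
    C=cloud(n,np.load(n+"0.npz")["d"])
    print(n,"jaw+x",face(C,(.618,-.073,.05),(.645,-.034,.108),0))
    print(n,"bar+x",face(C,(.588,-.025,.03),(.61,.065,.066),0))
    print(n,"anv+x",face(C,(.60,.08,.03),(.65,.19,.108),0))
    print(n,"lock+x",face(C,(.595,.07,.118),(.625,.21,.134),0))
    print(n,"jaw-y",face(C,(.53,-.085,.08),(.63,-.06,.11),1))
    print(n,"jaw-x",face(C,(.51,-.073,.05),(.535,-.034,.108),0))
    print(n,"anv-x",face(C,(.50,.08,.06),(.535,.19,.108),0))
    print(n,"lock-x",face(C,(.515,.07,.118),(.54,.21,.134),0))
C=cloud("scene",np.load("scene0.npz")["d"])
m=(C[...,0]>.59)&(C[...,0]<.66)&(C[...,1]>-.09)&(C[...,1]<.2)&(C[...,2]>.03)&(C[...,2]<.12)
# row profiles: median x per y bin at z .08-.105
for y in np.arange(-.085,.2,.01):
    k=m&(abs(C[...,1]-y)<.005)&(C[...,2]>.085)&(C[...,2]<.108)
    if k.sum()>2: print(round(y,3),k.sum(),np.percentile(C[k][:,0],[10,50,90]).round(4))
E
```

```text
top jaw+x None
top bar+x None
top anv+x None
top lock+x None
top jaw-y None
top jaw-x {'n': 29, 'yaw': np.float64(1.48), 'tilt': np.float64(-0.8), 'mean': array([525.8, -54. ,  97.8]), 'rms': np.float64(0.53)}
top anv-x {'n': 72, 'yaw': np.float64(2.22), 'tilt': np.float64(0.8), 'mean': array([517.9, 136.8,  98.4]), 'rms': np.float64(0.43)}
top lock-x {'n': 89, 'yaw': np.float64(3.96), 'tilt': np.float64(1.5), 'mean': array([532.4, 140.3, 126.1]), 'rms': np.float64(0.58)}
scene jaw+x {'n': 130, 'yaw': np.float64(0.8), 'tilt': np.float64(1.7), 'mean': array([634.4, -54.7,  93.6]), 'rms': np.float64(1.22)}
scene bar+x {'n': 263, 'yaw': np.float64(2.53), 'tilt': np.float64(0.3), 'mean': array([599.3,  20.4,  51.6]), 'rms': np.float64(1.55)}
scene anv+x {'n': 715, 'yaw': np.float64(1.23), 'tilt': np.float64(16.8), 'mean': array([614.7, 136.2,  65.3]), 'rms': np.float64(5.87)}
scene lock+x {'n': 246, 'yaw': np.float64(3.75), 'tilt': np.float64(-3.0), 'mean': array([613.8, 138.1, 126. ]), 'rms': np.float64(1.34)}
scene jaw-y {'n': 82, 'yaw': np.float64(2.39), 'tilt': np.float64(-0.3), 'mean': array([582.7, -75.5,  95.1]), 'rms': np.float64(0.3)}
scene jaw-x None
scene anv-x None
scene lock-x None
-0.075 40 [0.598  0.6177 0.635 ]
-0.065 32 [0.6331 0.6343 0.636 ]
-0.055 26 [0.6337 0.6347 0.6361]
-0.045 28 [0.6325 0.6342 0.6363]
-0.035 21 [0.6325 0.6343 0.6355]
0.075 10 [0.5921 0.6056 0.6204]
0.085 39 [0.6097 0.627  0.6307]
0.095 23 [0.6264 0.6284 0.6298]
0.105 26 [0.6269 0.6284 0.63  ]
0.115 24 [0.6269 0.628  0.63  ]
0.125 24 [0.6255 0.6271 0.6286]
0.135 23 [0.625  0.6278 0.6295]
0.145 28 [0.6249 0.6264 0.628 ]
0.155 21 [0.6246 0.6269 0.6283]
0.165 25 [0.6239 0.6252 0.6277]
0.175 23 [0.6224 0.625  0.6266]
0.185 26 [0.6233 0.625  0.6269]
0.195 23 [0.6238 0.6251 0.627 ]
```

>>> step_arm --steps '[{"x": -0.0327, "y": -0.0248, "claw": 0.045}, {"x": -0.0327, "y": -0.0248, "az": 6.5}, {"x": -0.0327, "y": -0.0248}, {"x": -0.0327, "y": -0.0248}, {"x": -0.0327, "y": -0.0248}]'

```text
validation failed for argument at $.st...
```

>>> step_arm --steps '[{"x": -0.033, "y": -0.025, "z": 0.0, "ax": 0.0, "ay": 0.0, "az": 0.0, "claw": 0.045}, {"x": -0.033, "y": -0.025, "z": 0.0, "ax": 0.0, "ay": 0.0, "az": 0.0, "claw": 0.045}, {"x": -0.033, "y": -0.025, "z": 0.0, "ax": 0.0, "ay": 0.0, "az": 0.0, "claw": 0.045}, {"x": -0.033, "y": -0.025, "z": 0.0, "ax": 0.0, "ay": 0.0, "az": 0.0, "claw": 0.045}, {"x": -0.033, "y": -0.025, "z": 0.0, "ax": 0.0, "ay": 0.0, "az": 0.0, "claw": 0.045}]'

```text
time_s: 0.52
ee_pos: [0.3127, 0.3291, 0.2022]
eef_rot: [-3.137, -0.002, 2.76]
force: [1.6, -0.2, 1.0]
grip_width: 0.064
```

Now turning along the way.

>>> step_arm --steps '[{"x": 0.0, "y": 0.0, "z": 0.0, "ax": 0.0, "ay": 0.0, "az": 6.6, "claw": 0.045}, {"x": 0.0, "y": 0.0, "z": 0.0, "ax": 0.0, "ay": 0.0, "az": 6.6, "claw": 0.045}, {"x": 0.0, "y": 0.0, "z": 0.0, "ax": 0.0, "ay": 0.0, "az": 6.6, "claw": 0.045}, {"x": 0.0, "y": 0.0, "z": 0.0, "ax": 0.0, "ay": 0.0, "az": 6.6, "claw": 0.045}, {"x": 0.0, "y": 0.0, "z": 0.0, "ax": 0.0, "ay": 0.0, "az": 6.6, "claw": 0.045}]'

```text
time_s: 0.93
ee_pos: [0.3166, 0.3212, 0.2017]
eef_rot: [-3.135, 0.002, 2.16]
force: [0.2, 0.3, 0.3]
grip_width: 0.0451
```

>>> step_arm --steps '[{"x": 0.0, "y": 0.0, "z": 0.0, "ax": 0.0, "ay": 0.0, "az": 6.6, "claw": 0.045}, {"x": 0.0, "y": 0.0, "z": 0.0, "ax": 0.0, "ay": 0.0, "az": 6.6, "claw": 0.045}, {"x": 0.0, "y": 0.0, "z": 0.0, "ax": 0.0, "ay": 0.0, "az": 6.6, "claw": 0.045}, {"x": 0.0, "y": 0.0, "z": 0.0, "ax": 0.0, "ay": 0.0, "az": 6.6, "claw": 0.045}, {"x": 0.0, "y": 0.0, "z": 0.0, "ax": 0.0, "ay": 0.0, "az": 6.6, "claw": 0.045}]'

```text
time_s: 1.35
ee_pos: [0.3161, 0.3204, 0.2005]
eef_rot: [-3.136, 0.007, 1.553]
force: [1.1, 0.2, -0.6]
grip_width: 0.0448
```

>>> step_arm --steps '[{"x": -0.036, "y": 0.02, "z": 0.0, "ax": 0.0, "ay": 0.0, "az": 0.0, "claw": 0.045}, {"x": -0.036, "y": 0.02, "z": 0.0, "ax": 0.0, "ay": 0.0, "az": 0.0, "claw": 0.045}, {"x": -0.036, "y": 0.02, "z": 0.0, "ax": 0.0, "ay": 0.0, "az": 0.0, "claw": 0.045}, {"x": -0.036, "y": 0.02, "z": 0.0, "ax": 0.0, "ay": 0.0, "az": 0.0, "claw": 0.045}, {"x": -0.036, "y": 0.02, "z": 0.0, "ax": 0.0, "ay": 0.0, "az": 0.0, "claw": 0.045}]'

```text
time_s: 1.77
ee_pos: [0.4097, 0.1376, 0.2001]
eef_rot: [-3.134, 0.008, 1.549]
force: [0.7, -0.3, -0.8]
grip_width: 0.0451
```

>>> step_arm --steps '[{"x": -0.036, "y": 0.02, "z": 0.0, "ax": 0.0, "ay": 0.0, "az": 0.0, "claw": 0.045}, {"x": -0.036, "y": 0.02, "z": 0.0, "ax": 0.0, "ay": 0.0, "az": 0.0, "claw": 0.045}, {"x": -0.036, "y": 0.02, "z": 0.0, "ax": 0.0, "ay": 0.0, "az": 0.0, "claw": 0.045}, {"x": -0.036, "y": 0.02, "z": 0.0, "ax": 0.0, "ay": 0.0, "az": 0.0, "claw": 0.045}, {"x": -0.036, "y": 0.02, "z": 0.0, "ax": 0.0, "ay": 0.0, "az": 0.0, "claw": 0.045}]'

```text
time_s: 2.18
ee_pos: [0.5042, -0.0485, 0.2003]
eef_rot: [-3.133, 0.007, 1.549]
force: [0.8, 1.2, 0.8]
grip_width: 0.0449
```

>>> step_arm --steps '[{"x": -0.028, "y": 0.025, "z": 0.0, "ax": 0.0, "ay": 0.0, "az": -1.8, "claw": 0.045}, {"x": -0.028, "y": 0.025, "z": 0.0, "ax": 0.0, "ay": 0.0, "az": -1.8, "claw": 0.045}, {"x": -0.028, "y": 0.024, "z": 0.0, "ax": 0.0, "ay": 0.0, "az": 0.0, "claw": 0.045}, {"x": 0.0, "y": 0.0, "z": 0.0, "ax": 0.0, "ay": 0.0, "az": 0.0, "claw": 0.045}, {"x": 0.0, "y": 0.0, "z": 0.0, "ax": 0.0, "ay": 0.0, "az": 0.0, "claw": 0.045}]'

```text
time_s: 2.6
ee_pos: [0.5821, -0.1442, 0.1966]
eef_rot: [-3.128, 0.006, 1.607]
force: [-1.2, -0.3, 0.4]
grip_width: 0.0451
```

```bash
cat > move.py <<'E'
# remaining shift in tool axes to a world target: x y z yaw(deg)
import sys
from h import *
o=ctrl.get_obs(); M=R.from_euler("xyz",o["eef_rot"]).as_matrix()
a=list(map(float,sys.argv[1:5])); T=R.from_euler("xyz",[np.pi,0,np.radians(90+a[3])]).as_matrix()
print("ee",o["ee_pos"].round(4),"rot",np.degrees(o["eef_rot"]).round(2),"F",o["force"].round(1))
print("tool shift mm",(M.T@(np.array(a[:3])-o["ee_pos"])*1000).round(1),"turn deg",np.degrees(R.from_matrix(M.T@T).as_rotvec()).round(2))
E
python3 move.py 0.583 -0.13 0.099 2.35
```

```text
ee [ 0.5821 -0.1442  0.1966] rot [-179.24    0.34   92.07] F [-1.2 -0.3  0.4]
tool shift mm [14.7  2.7 97.5] turn deg [-0.76  0.34 -0.28]
```

>>> step_arm --steps '[{"x": 0.004, "y": 0.001, "z": 0.033, "ax": -0.76, "ay": 0.34, "az": -0.28, "claw": 0.045}, {"x": 0.004, "y": 0.0, "z": 0.033, "ax": 0.0, "ay": 0.0, "az": 0.0, "claw": 0.045}, {"x": 0.004, "y": 0.0, "z": 0.028, "ax": 0.0, "ay": 0.0, "az": 0.0, "claw": 0.045}, {"x": 0.0, "y": 0.0, "z": 0.0, "ax": 0.0, "ay": 0.0, "az": 0.0, "claw": 0.045}, {"x": 0.0, "y": 0.0, "z": 0.0, "ax": 0.0, "ay": 0.0, "az": 0.0, "claw": 0.045}]'

```text
time_s: 3.02
ee_pos: [0.5811, -0.1302, 0.1007]
eef_rot: [3.14, 0.0, 1.612]
force: [-0.1, 0.5, 2.0]
grip_width: 0.045
```

```bash
python3 move.py 0.581 -0.09 0.099 2.35
```

```text
ee [ 0.5811 -0.1302  0.1007] rot [1.7989e+02 1.0000e-02 9.2370e+01] F [-0.1  0.5  2. ]
tool shift mm [40.2  1.5  1.7] turn deg [0.11 0.01 0.02]
```

Approach and then gently touch.

>>> step_arm --steps '[{"x": 0.018, "y": 0.0005, "z": 0.001, "ax": 0.0, "ay": 0.0, "az": 0.0, "claw": 0.045}, {"x": 0.018, "y": 0.0005, "z": 0.001, "ax": 0.0, "ay": 0.0, "az": 0.0, "claw": 0.045}, {"x": 0.005, "y": 0.0, "z": 0.0, "ax": 0.0, "ay": 0.0, "az": 0.0, "claw": 0.045}, {"x": 0.004, "y": 0.0, "z": 0.0, "ax": 0.0, "ay": 0.0, "az": 0.0, "claw": 0.045}, {"x": 0.004, "y": 0.0, "z": 0.0, "ax": 0.0, "ay": 0.0, "az": 0.0, "claw": 0.045}]'

```text
time_s: 3.43
ee_pos: [0.5813, -0.081, 0.1064]
eef_rot: [3.133, 0.004, 1.613]
force: [-0.5, -9.6, -6.4]
grip_width: 0.045
```

>>> step_arm --steps '[{"x": 0.0, "y": 0.0, "z": 0.0, "ax": 0.0, "ay": 0.0, "az": 0.0, "claw": 0.045}]'

```text
time_s: 3.52
ee_pos: [0.5816, -0.0811, 0.1077]
eef_rot: [3.132, 0.005, 1.613]
force: [-0.5, 0.1, -0.3]
grip_width: 0.0454
```

```bash
python3 move.py 0.5787 -0.0265 0.099 2.35
```

```text
ee [ 0.5816 -0.0811  0.1077] rot [179.46   0.3   92.42] F [-0.5  0.1 -0.3]
tool shift mm [54.8 -0.6  8.4] turn deg [0.54 0.3  0.07]
```

>>> step_arm --steps '[{"x": -0.004, "y": 0.0, "z": 0.008, "ax": 0.54, "ay": 0.3, "az": 0.0, "claw": 0.045}, {"x": 0.004, "y": 0.0, "z": 0.0, "ax": 0.0, "ay": 0.0, "az": 0.0, "claw": 0.045}, {"x": 0.008, "y": 0.0, "z": 0.0, "ax": 0.0, "ay": 0.0, "az": 0.0, "claw": 0.045}, {"x": 0.01, "y": 0.0, "z": 0.0, "ax": 0.0, "ay": 0.0, "az": 0.0, "claw": 0.045}, {"x": 0.01, "y": 0.0, "z": 0.0, "ax": 0.0, "ay": 0.0, "az": 0.0, "claw": 0.045}]'

```text
time_s: 3.93
ee_pos: [0.5816, -0.0592, 0.1018]
eef_rot: [3.139, 0.007, 1.609]
force: [1.0, -11.4, -1.9]
grip_width: 0.045
```

```bash
python3 move.py 0.5787 -0.0265 0.099 2.35
```

```text
ee [ 0.5816 -0.0592  0.1018] rot [179.83   0.39  92.2 ] F [  1.  -11.4  -1.9]
tool shift mm [32.8 -1.6  2.6] turn deg [ 0.17  0.39 -0.15]
```

>>> step_arm --steps '[{"x": 0.009, "y": -0.0005, "z": 0.001, "ax": 0.0, "ay": 0.3, "az": 0.0, "claw": 0.045}, {"x": 0.007, "y": -0.0005, "z": 0.001, "ax": 0.0, "ay": 0.0, "az": 0.0, "claw": 0.045}, {"x": 0.006, "y": 0.0, "z": 0.001, "ax": 0.0, "ay": 0.0, "az": 0.0, "claw": 0.045}, {"x": 0.003, "y": 0.0, "z": 0.0, "ax": 0.0, "ay": 0.0, "az": 0.0, "claw": 0.045}, {"x": 0.0, "y": 0.0, "z": 0.0, "ax": 0.0, "ay": 0.0, "az": 0.0, "claw": 0.045}]'

```text
time_s: 4.35
ee_pos: [0.581, -0.0376, 0.1016]
eef_rot: [3.135, 0.011, 1.608]
force: [-0.6, -0.1, -0.1]
grip_width: 0.0448
```

```bash
python3 move.py 0.5787 -0.0265 0.099 2.35
cat > look.py <<'E'
import sys
from h import *
tag=sys.argv[1]
for n in("top","scene"):
    im,d=vision.camera(n); np.savez(f"{n}{tag}.npz",im=im,d=d); 
    b=(165,110,345,230) if n=="top" else (240,170,440,310)
    crop(im,*b,4,f"pics/{n}{tag}.png")
E
python3 look.py 1
python3 - <<'E'
from h import *
C=cloud("scene",np.load("scene1.npz")["d"])
print("jaw-y",face(C,(.53,-.06,.085),(.63,-.005,.111),1)); print("jaw+x",face(C,(.618,-.015,.05),(.645,.03,.108),0))
for n in("top","scene"):
    q=rect_of(n,np.load(n+"1.npz")["d"],.105,.123,.115,.45,.7,-.05,.06); print(n,q[0],cv2.boxPoints(q[0]).round(1).tolist())
E
```

```text
ee [ 0.581  -0.0376  0.1016] rot [179.6    0.6   92.16] F [-0.6 -0.1 -0.1]
tool shift mm [11.2 -1.9  2.5] turn deg [ 0.4   0.6  -0.19]
jaw-y {'n': 47, 'yaw': np.float64(13.14), 'tilt': np.float64(-9.4), 'mean': array([596.7, -32.1,  99.9]), 'rms': np.float64(3.01)}
jaw+x {'n': 100, 'yaw': np.float64(0.53), 'tilt': np.float64(1.0), 'mean': array([ 6.32e+02, -4.00e-01,  9.44e+01]), 'rms': np.float64(1.42)}Traceback (most recent call last):
  File "<stdin>", line 5, in <module>
TypeError: 'NoneType' object is not subscriptable
```

View pics/top1.png

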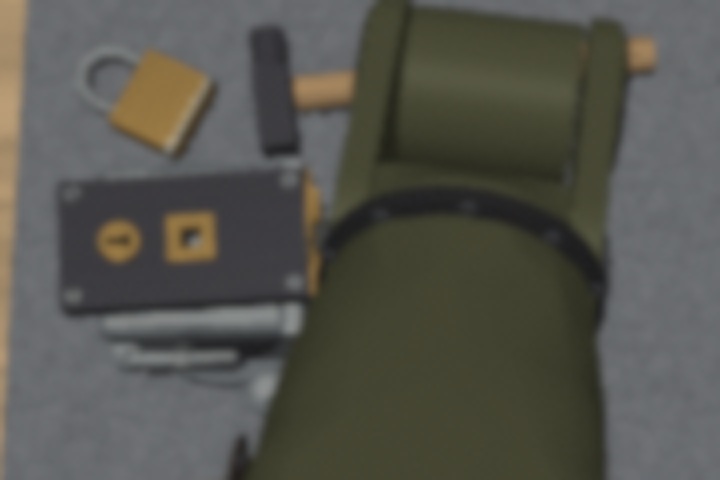

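View pics/scene1.png

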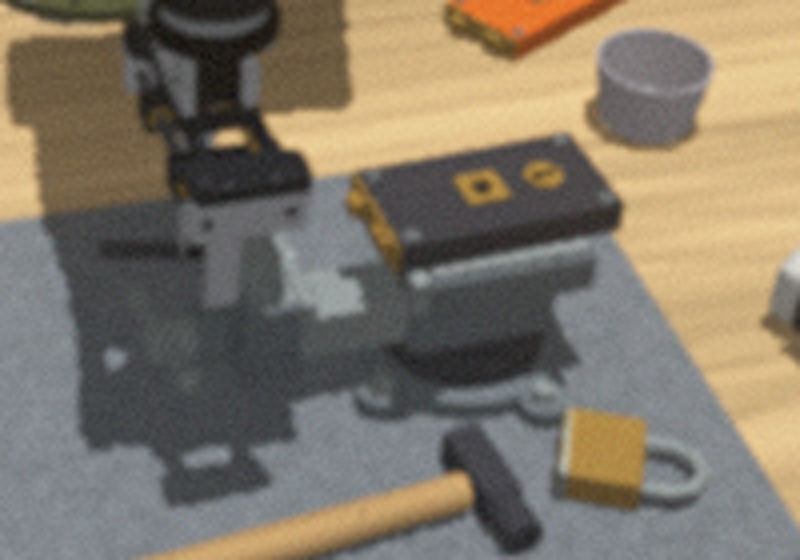

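>>> step_arm --steps '[{"x": 0.005, "y": -0.001, "z": 0.001, "ax": 0.4, "ay": 0.6, "az": 0.0, "claw": 0.045}, {"x": 0.005, "y": 0.0, "z": 0.001, "ax": 0.0, "ay": 0.0, "az": 0.0, "claw": 0.045}, {"x": 0.002, "y": 0.0, "z": 0.0, "ax": 0.0, "ay": 0.0, "az": 0.0, "claw": 0.045}, {"x": 0.0, "y": 0.0, "z": 0.0, "ax": 0.0, "ay": 0.0, "az": 0.0, "claw": 0.045}]'

```text
time_s: 4.78
ee_pos: [0.581, -0.0285, 0.1011]
eef_rot: [3.138, 0.003, 1.607]
force: [-0.2, -0.2, -0.1]
grip_width: 0.0452
```

>>> step_arm --steps '[{"x": -0.035, "y": 0.0, "z": 0.0, "ax": 0.0, "ay": 0.0, "az": 0.0, "claw": 0.045}, {"x": -0.04, "y": 0.0, "z": 0.0, "ax": 0.0, "ay": 0.0, "az": 0.0, "claw": 0.045}, {"x": -0.02, "y": 0.0, "z": -0.035, "ax": 0.0, "ay": 0.0, "az": 0.0, "claw": 0.045}, {"x": -0.04, "y": 0.0, "z": -0.01, "ax": 0.0, "ay": 0.0, "az": 0.0, "claw": 0.045}, {"x": -0.04, "y": 0.0, "z": -0.01, "ax": 0.0, "ay": 0.0, "az": 0.0, "claw": 0.045}]'

```text
time_s: 5.2
ee_pos: [0.5869, -0.2008, 0.1556]
eef_rot: [-3.14, -0.002, 1.616]
force: [0.1, -0.5, -0.3]
grip_width: 0.0449
```

```bash
python3 move.py 0.5787 -0.0265 0.099 2.35; 
python3 look.py 2
python3 - <<'E'
from h import *
C=cloud("scene",np.load("scene2.npz")["d"])
print("jaw-y",face(C,(.53,-.045,.085),(.63,-.005,.108),1)); print("jaw+x",face(C,(.618,-.015,.05),(.645,.025,.108),0))
E
```

```text
ee [ 0.5869 -0.2008  0.1556] rot [-1.799e+02 -1.400e-01  9.261e+01] F [ 0.1 -0.5 -0.3]
tool shift mm [174.3  -0.2  57. ] turn deg [-0.1  -0.13  0.26]
jaw-y {'n': 86, 'yaw': np.float64(2.37), 'tilt': np.float64(0.3), 'mean': array([583.6, -18.9,  97.2]), 'rms': np.float64(0.46)}
jaw+x {'n': 125, 'yaw': np.float64(1.16), 'tilt': np.float64(2.3), 'mean': array([632. ,   3.2,  94. ]), 'rms': np.float64(1.45)}
```

View pics/top2.png

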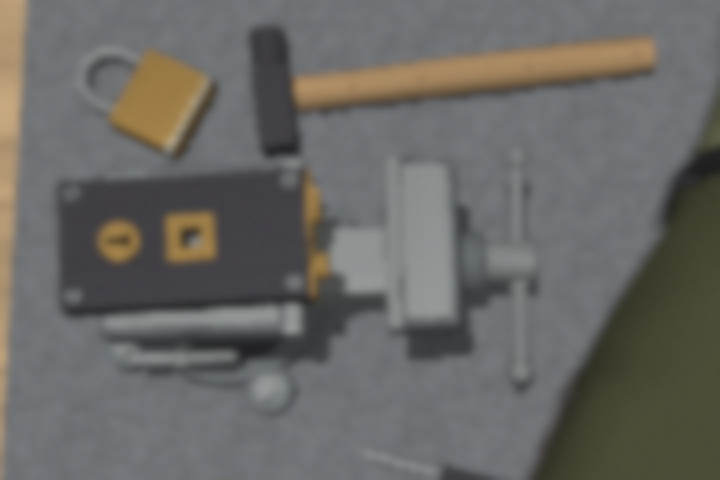

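View pics/scene2.png

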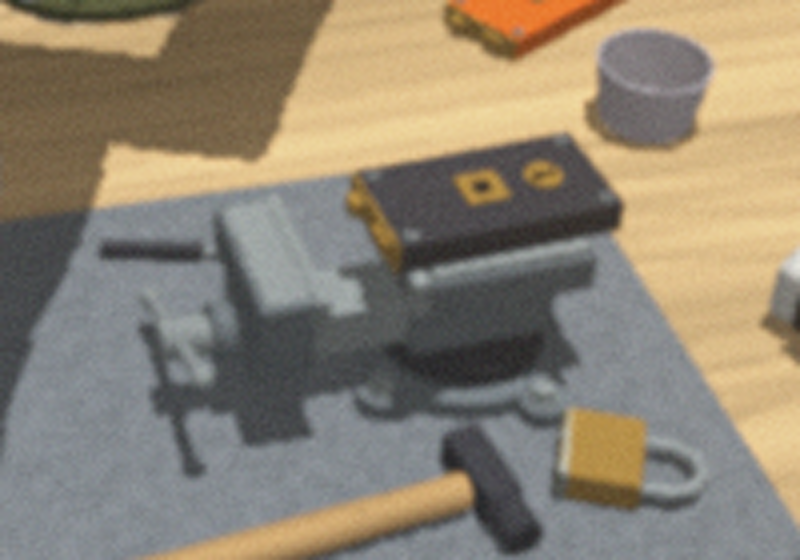

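Run:
```python
from h import *
C=cloud("scene",np.load("scene2.npz")["d"])
for lo,hi in((.085,.108),(.06,.085),(.109,.12)):
    m=(C[...,0]>.617)&(C[...,0]<.645)&(C[...,2]>lo)&(C[...,2]<hi)&(C[...,1]>-.06)&(C[...,1]<.25)
    y=np.sort(C[m][:,1]); a=y[y<.05];b=y[y>.05]
    print(lo,"jaw",a[:3].round(4),a[-4:].round(4),"anvil",b[:6].round(4),b[-3:].round(4))
# top view: -x strip
C=cloud("top",np.load("top2.npz")["d"])
m=(C[...,0]>.512)&(C[...,0]<.530)&(C[...,2]>.105)&(C[...,2]<.12)&(C[...,1]>-.06)&(C[...,1]<.25)
y=np.sort(C[m][:,1]); a=y[y<.05];b=y[y>.05]; print("top",a[:3],a[-3:],b[:3],b[-3:])
```

```text
0.085 jaw [-0.0591 -0.0574 -0.0545] [0.0247 0.0252 0.0255 0.0257] anvil [0.0797 0.0798 0.0801 0.0806 0.0806 0.0809] [0.2032 0.2048 0.207 ]
0.06 jaw [-0.0599 -0.0597 -0.0596] [0.0105 0.0109 0.0142 0.0169] anvil [0.0934 0.096  0.1271 0.1541 0.1567 0.1865] [0.1567 0.1865 0.2007]
0.109 jaw [-0.0172 -0.017  -0.0168] [0.026  0.0265 0.0268 0.0278] anvil [0.0708 0.0772 0.0807 0.0811 0.0812 0.0816] [0.1998 0.2013 0.2028]
top [-0.02174233 -0.01929379 -0.01928606] [0.02243131 0.02243473 0.0224701 ] [0.07582005 0.07608497 0.07614037] [0.19982634 0.20003207 0.20476301]
```

>>> step_arm --steps '[{"x": 0.01, "y": 0.0, "z": -0.03, "ax": 0.0, "ay": 0.0, "az": 0.0, "claw": 0.05}, {"x": 0.03, "y": 0.0, "z": -0.025, "ax": 0.0, "ay": 0.0, "az": 0.0, "claw": 0.05}, {"x": 0.04, "y": 0.0, "z": 0.0, "ax": 0.0, "ay": 0.0, "az": 0.0, "claw": 0.05}, {"x": 0.04, "y": 0.0, "z": 0.0, "ax": 0.0, "ay": 0.0, "az": 0.0, "claw": 0.05}, {"x": 0.04, "y": 0.0, "z": 0.0, "ax": 0.0, "ay": 0.0, "az": 0.0, "claw": 0.05}]'

```text
time_s: 5.72
ee_pos: [0.5805, -0.0458, 0.2133]
eef_rot: [3.141, -0.004, 1.597]
force: [0.6, -0.5, -0.6]
grip_width: 0.0504
```

>>> step_arm --steps '[{"x": 0.04, "y": 0.0, "z": 0.0, "ax": 0.0, "ay": 0.0, "az": 0.0, "claw": 0.05}, {"x": 0.04, "y": 0.0, "z": 0.0, "ax": 0.0, "ay": 0.0, "az": 0.0, "claw": 0.05}, {"x": 0.04, "y": 0.0, "z": 0.0, "ax": 0.0, "ay": 0.0, "az": 0.0, "claw": 0.05}, {"x": 0.04, "y": 0.0, "z": 0.0, "ax": 0.0, "ay": 0.0, "az": 0.0, "claw": 0.05}, {"x": 0.04, "y": 0.0, "z": 0.0, "ax": 0.0, "ay": 0.0, "az": 0.0, "claw": 0.05}]'

```text
time_s: 6.13
ee_pos: [0.5718, 0.1631, 0.2146]
eef_rot: [-3.141, -0.008, 1.598]
force: [1.2, 0.0, -0.4]
grip_width: 0.0498
```

```bash
python3 move.py 0.5675 0.26 0.2 2.35
```

```text
ee [0.5718 0.1631 0.2146] rot [-179.98   -0.45   91.53] F [ 1.2  0.  -0.4]
tool shift mm [96.8 -1.7 15.3] turn deg [-0.02 -0.45 -0.82]
```

>>> step_arm --steps '[{"x": 0.035, "y": -0.001, "z": 0.0, "ax": 0.0, "ay": -0.45, "az": -0.8, "claw": 0.05}, {"x": 0.03, "y": -0.001, "z": 0.0, "ax": 0.0, "ay": 0.0, "az": 0.0, "claw": 0.05}, {"x": 0.025, "y": 0.0, "z": 0.0, "ax": 0.0, "ay": 0.0, "az": 0.0, "claw": 0.05}, {"x": 0.0, "y": 0.0, "z": 0.0, "ax": 0.0, "ay": 0.0, "az": 0.0, "claw": 0.05}, {"x": 0.0, "y": 0.0, "z": 0.0, "ax": 0.0, "ay": 0.0, "az": 0.0, "claw": 0.05}]'

```text
time_s: 6.55
ee_pos: [0.561, 0.2684, 0.2134]
eef_rot: [-3.138, -0.003, 1.622]
force: [-0.3, -0.1, -0.5]
grip_width: 0.0498
```

```bash
python3 move.py 0.567 0.25 0.121 2.35
```

```text
ee [0.561  0.2684 0.2134] rot [-1.7977e+02 -1.7000e-01  9.2950e+01] F [-0.3 -0.1 -0.5]
tool shift mm [-19.    5.4  92.3] turn deg [-0.23 -0.17  0.6 ]
```

>>> step_arm --steps '[{"x": -0.002, "y": 0.003, "z": 0.035, "ax": -0.2, "ay": -0.17, "az": 0.6, "claw": 0.05}, {"x": -0.003, "y": 0.002, "z": 0.03, "ax": 0.0, "ay": 0.0, "az": 0.0, "claw": 0.05}, {"x": -0.003, "y": 0.0, "z": 0.024, "ax": 0.0, "ay": 0.0, "az": 0.0, "claw": 0.05}, {"x": 0.0, "y": 0.0, "z": 0.0, "ax": 0.0, "ay": 0.0, "az": 0.0, "claw": 0.05}, {"x": 0.0, "y": 0.0, "z": 0.0, "ax": 0.0, "ay": 0.0, "az": 0.0, "claw": 0.05}]'

```text
time_s: 6.97
ee_pos: [0.5663, 0.2589, 0.1229]
eef_rot: [3.14, -0.002, 1.61]
force: [-0.4, -0.4, 1.0]
grip_width: 0.0498
```

```bash
python3 move.py 0.5678 0.235 0.121 2.35; python3 look.py 3
```

```text
ee [0.5663 0.2589 0.1229] rot [ 1.7993e+02 -1.1000e-01  9.2250e+01] F [-0.4 -0.4  1. ]
tool shift mm [-23.9   0.6   1.9] turn deg [ 0.07 -0.11 -0.1 ]
```

View pics/scene3.png

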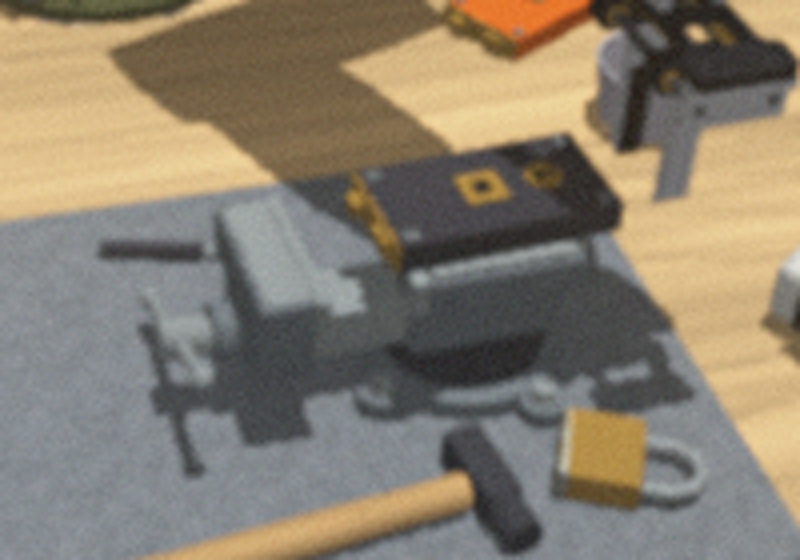

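>>> step_arm --steps '[{"x": -0.01, "y": 0.0, "z": 0.0, "ax": 0.0, "ay": 0.0, "az": 0.0, "claw": 0.05}, {"x": -0.01, "y": 0.0, "z": 0.0, "ax": 0.0, "ay": 0.0, "az": 0.0, "claw": 0.05}, {"x": -0.005, "y": 0.0, "z": 0.0, "ax": 0.0, "ay": 0.0, "az": 0.0, "claw": 0.05}, {"x": -0.005, "y": 0.0, "z": 0.0, "ax": 0.0, "ay": 0.0, "az": 0.0, "claw": 0.05}]'

```text
time_s: 7.4
ee_pos: [0.5695, 0.2276, 0.1287]
eef_rot: [3.132, -0.005, 1.611]
force: [1.4, 2.3, -1.0]
grip_width: 0.0495
```

```bash
python3 move.py 0.5722 0.1392 0.122 2.35
```

```text
ee [0.5695 0.2276 0.1287] rot [179.47  -0.29  92.31] F [ 1.4  2.3 -1. ]
tool shift mm [-88.5  -0.9   6.2] turn deg [ 0.53 -0.29 -0.04]
```

>>> step_arm --steps '[{"x": -0.004, "y": 0.0, "z": 0.003, "ax": 0.5, "ay": -0.3, "az": 0.0, "claw": 0.05}, {"x": -0.006, "y": 0.0, "z": 0.003, "ax": 0.0, "ay": 0.0, "az": 0.0, "claw": 0.05}, {"x": -0.006, "y": 0.0, "z": 0.001, "ax": 0.0, "ay": 0.0, "az": 0.0, "claw": 0.05}, {"x": -0.006, "y": 0.0, "z": 0.001, "ax": 0.0, "ay": 0.0, "az": 0.0, "claw": 0.05}, {"x": -0.006, "y": 0.0, "z": 0.001, "ax": 0.0, "ay": 0.0, "az": 0.0, "claw": 0.05}]'

```text
time_s: 7.82
ee_pos: [0.5726, 0.2007, 0.1244]
eef_rot: [3.134, -0.007, 1.611]
force: [-1.4, 5.9, 4.2]
grip_width: 0.0501
```

```bash
python3 move.py 0.5722 0.1392 0.122 2.35;python3 look.py 4
```

```text
ee [0.5726 0.2007 0.1244] rot [179.56  -0.42  92.29] F [-1.4  5.9  4.2]
tool shift mm [-61.4  -2.9   1.9] turn deg [ 0.44 -0.42 -0.06]
```

View pics/top4.png

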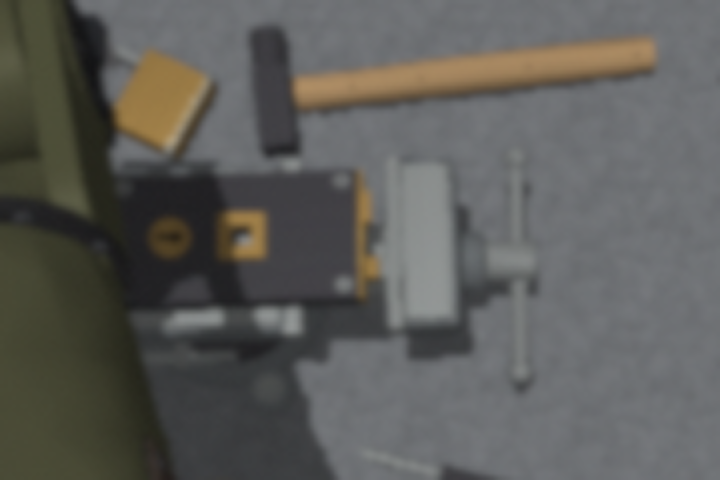

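View pics/scene4.png

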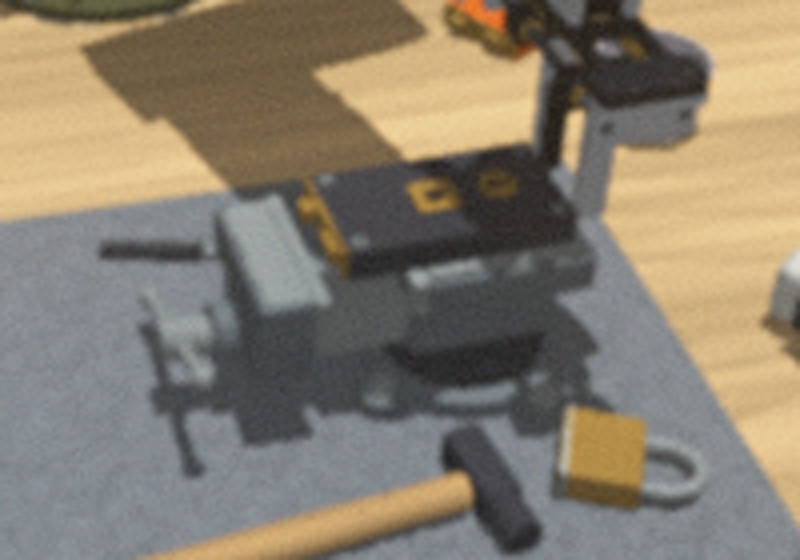

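```bash
cat > lk.py <<'E'
import sys
from h import *
tag,yc=sys.argv[1],float(sys.argv[2])   # yc lock centre y guess
dy=.05
def vx(y): return 572.25-(y-138)*.041
y0,y1=yc-.062,yc+float(sys.argv[3]) if len(sys.argv)>3 else yc+.065
xc=vx(yc*1000)/1000
for n,lo,hi in(("top",xc-.052,xc-.028),("scene",xc+.028,xc+.054)):
    C=cloud(n,np.load(n+tag+".npz")["d"]); f=face(C,(lo,y0,.119),(hi,y1,.134),0)
    print(n,f, None if f is None else "offset from vice centre line %.1f"%(f["mean"][0]-vx(f["mean"][1])))
for n in("top","scene"):
    im=np.load(n+tag+".npz")["im"]; hsv=cv2.cvtColor(cv2.resize(im,None,fx=4,fy=4,interpolation=cv2.INTER_CUBIC),cv2.COLOR_RGB2HSV)
    m=((hsv[...,0]>10)&(hsv[...,0]<28)&(hsv[...,1]>110)&(hsv[...,2]>45)).astype(np.uint8)
    cs,_=cv2.findContours(m,cv2.RETR_EXTERNAL,cv2.CHAIN_APPROX_NONE)
    for c in cs:
        if cv2.contourArea(c)<60: continue
        P=plane(n,(c[:,0]+.5)/4-.5,.1375)*1000; r=cv2.minAreaRect(P[:,:2].astype(np.float32))
        if abs(r[0][0]-xc*1000)<25 and abs(r[0][1]-yc*1000)<60 and 15<min(r[1]) and max(r[1])<42: print(n,"brass",np.round(r[0],1),np.round(r[1],1),"ang %.1f"%r[2],"lat %.1f"%(r[0][0]-vx(r[0][1])))
E
python3 lk.py 0 .146; python3 lk.py 4 .118 0.03
```

```text
top {'n': 73, 'yaw': np.float64(3.99), 'tilt': np.float64(0.0), 'mean': array([531.7, 149.9, 127. ]), 'rms': np.float64(0.43)} offset from vice centre line -40.1
scene {'n': 207, 'yaw': np.float64(3.89), 'tilt': np.float64(-2.7), 'mean': array([613.2, 146.8, 126.5]), 'rms': np.float64(1.24)} offset from vice centre line 41.3
top brass [569.4 184.9] [23.5 23.5] ang 0.5 lat -1.0
top brass [572.3 142. ] [28.5 28.5] ang 5.1 lat 0.2
scene brass [571.3 143.7] [31.6 30. ] ang 4.2 lat -0.7
scene brass [568.3 186.9] [25.7 25.4] ang 33.4 lat -2.0
top {'n': 47, 'yaw': np.float64(2.18), 'tilt': np.float64(-0.5), 'mean': array([534. , 103.2, 126.3]), 'rms': np.float64(0.36)} offset from vice centre line -39.7
scene {'n': 166, 'yaw': np.float64(2.02), 'tilt': np.float64(-0.7), 'mean': array([614.9, 101.1, 126.4]), 'rms': np.float64(1.36)} offset from vice centre line 41.1
top brass [571.9 154.3] [23.2 23.2] ang 70.8 lat 0.3
top brass [573.7 111.5] [28.7 27.7] ang 1.6 lat 0.4
scene brass [572.5 111. ] [33.1 29.6] ang 1.4 lat -0.9
scene brass [570.5 153.9] [25.3 25.6] ang 50.8 lat -1.1
```

>>> step_arm --steps '[{"x": -0.006, "y": 0.0, "z": 0.002, "ax": 0.4, "ay": -0.4, "az": 0.0, "claw": 0.05}, {"x": -0.006, "y": 0.0, "z": 0.002, "ax": 0.0, "ay": 0.0, "az": 0.0, "claw": 0.05}, {"x": -0.006, "y": 0.0, "z": 0.001, "ax": 0.0, "ay": 0.0, "az": 0.0, "claw": 0.05}, {"x": -0.006, "y": 0.0, "z": 0.001, "ax": 0.0, "ay": 0.0, "az": 0.0, "claw": 0.05}, {"x": -0.006, "y": 0.0, "z": 0.001, "ax": 0.0, "ay": 0.0, "az": 0.0, "claw": 0.05}]'

```text
time_s: 8.33
ee_pos: [0.5748, 0.1728, 0.1198]
eef_rot: [3.138, -0.004, 1.612]
force: [-0.4, 6.1, 4.8]
grip_width: 0.0502
```

```bash
python3 move.py 0.5722 0.1407 0.122 2.35;python3 look.py 5; python3 lk.py 5 .086 0.03
```

```text
ee [0.5748 0.1728 0.1198] rot [179.77  -0.22  92.36] F [-0.4  6.1  4.8]
tool shift mm [-32.   -3.9  -2.3] turn deg [ 0.23 -0.22  0.01]
top {'n': 48, 'yaw': np.float64(2.34), 'tilt': np.float64(-0.2), 'mean': array([536.6,  67.4, 126. ]), 'rms': np.float64(0.38)} offset from vice centre line -38.5
scene {'n': 166, 'yaw': np.float64(2.41), 'tilt': np.float64(-1.3), 'mean': array([617.4,  70.5, 126.4]), 'rms': np.float64(1.25)} offset from vice centre line 42.4
top brass [573.9 126.8] [23.  22.3] ang 1.8 lat 1.2
top brass [575.9  83.3] [27.9 28. ] ang 2.7 lat 1.4
scene brass [573.9  83.4] [33.7 29.9] ang 3.1 lat -0.6
scene brass [573.1 126.9] [22.4 24.5] ang 77.4 lat 0.4
```

View pics/scene5.png

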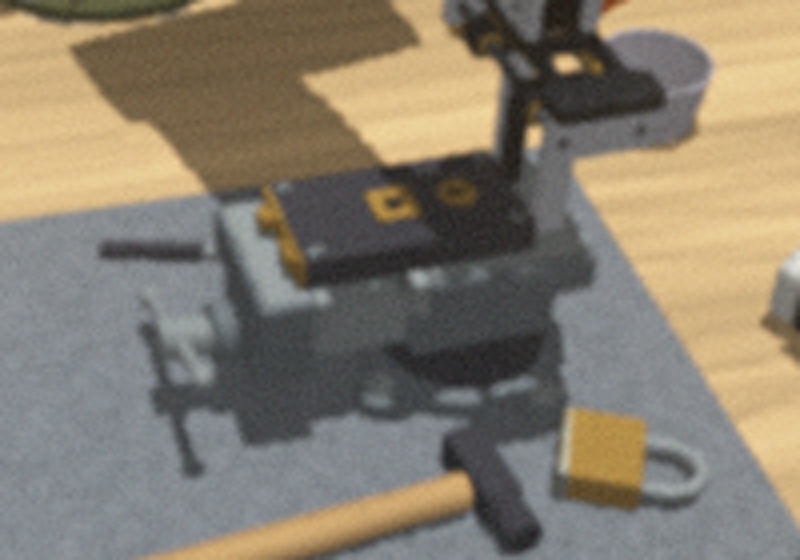

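>>> step_arm --steps '[{"x": -0.006, "y": -0.001, "z": 0.0, "ax": 0.2, "ay": -0.2, "az": 0.0, "claw": 0.05}, {"x": -0.006, "y": -0.001, "z": 0.0, "ax": 0.0, "ay": 0.0, "az": 0.0, "claw": 0.05}, {"x": -0.006, "y": -0.001, "z": 0.0, "ax": 0.0, "ay": 0.0, "az": 0.0, "claw": 0.05}, {"x": -0.005, "y": -0.001, "z": 0.0, "ax": 0.0, "ay": 0.0, "az": 0.0, "claw": 0.05}]'

```text
time_s: 8.77
ee_pos: [0.5716, 0.1495, 0.1194]
eef_rot: [-3.141, 0.0, 1.613]
force: [-0.4, 4.0, 1.6]
grip_width: 0.05
```

```bash
python3 move.py 0.5722 0.1407 0.122 2.35;python3 look.py 6; python3 lk.py 6 .064 0.03
```

```text
ee [0.5716 0.1495 0.1194] rot [-179.99    0.     92.41] F [-0.4  4.   1.6]
tool shift mm [-8.9  0.2 -2.6] turn deg [-0.01  0.    0.06]
top {'n': 49, 'yaw': np.float64(2.46), 'tilt': np.float64(0.1), 'mean': array([533.6,  47.1, 127.2]), 'rms': np.float64(0.4)} offset from vice centre line -42.4
scene {'n': 165, 'yaw': np.float64(2.09), 'tilt': np.float64(-0.9), 'mean': array([614. ,  49.9, 126.5]), 'rms': np.float64(1.25)} offset from vice centre line 38.1
top brass [571.3 103.6] [23.6 22.9] ang 1.6 lat -2.3
top brass [573.2  60.6] [27.9 28.4] ang 1.1 lat -2.2
scene brass [571.4  60.4] [31.6 30. ] ang 4.0 lat -4.0
scene brass [569.7 103.5] [23.  25.1] ang 61.2 lat -4.0
```

>>> step_arm --steps '[{"x": -0.003, "y": 0.0009, "z": -0.001, "ax": 0.0, "ay": 0.0, "az": 0.0, "claw": 0.05}, {"x": -0.003, "y": 0.0009, "z": -0.001, "ax": 0.0, "ay": 0.0, "az": 0.0, "claw": 0.05}, {"x": -0.002, "y": 0.0007, "z": 0.0, "ax": 0.0, "ay": 0.0, "az": 0.0, "claw": 0.05}, {"x": 0.0, "y": 0.0, "z": 0.0, "ax": 0.0, "ay": 0.0, "az": 0.0, "claw": 0.05}]'

```text
time_s: 9.2
ee_pos: [0.5737, 0.1403, 0.1207]
eef_rot: [-3.138, 0.001, 1.611]
force: [1.1, 1.6, -0.5]
grip_width: 0.0501
```

```bash
python3 move.py 0.5722 0.1407 0.122 2.35;python3 look.py 7; python3 lk.py 7 .057 0.03
python3 - <<'E'
from h import *
C=cloud("scene",np.load("scene7.npz")["d"]); print("jaw-y",face(C,(.53,-.045,.085),(.63,-.005,.108),1))
E
```

```text
ee [0.5737 0.1403 0.1207] rot [-1.798e+02  5.000e-02  9.233e+01] F [ 1.1  1.6 -0.5]
tool shift mm [ 0.5 -1.5 -1.3] turn deg [-0.2   0.05 -0.02]
top {'n': 46, 'yaw': np.float64(2.17), 'tilt': np.float64(-0.6), 'mean': array([534.9,  41.4, 126.6]), 'rms': np.float64(0.34)} offset from vice centre line -41.3
scene {'n': 159, 'yaw': np.float64(2.55), 'tilt': np.float64(0.3), 'mean': array([615.6,  40.8, 126.5]), 'rms': np.float64(1.44)} offset from vice centre line 39.4
top brass [573.   93.7] [22.9 23.5] ang 0.5 lat -1.1
top brass [574.6  50.6] [28.7 28.4] ang 3.0 lat -1.2
scene brass [573.7  51.9] [31.6 29.9] ang 2.5 lat -2.1
scene brass [572.2  95.2] [22.4 26.3] ang 77.1 lat -1.8
jaw-y {'n': 70, 'yaw': np.float64(2.47), 'tilt': np.float64(-0.8), 'mean': array([585.1, -18.8,  94.9]), 'rms': np.float64(0.41)}
```

View pics/top7.png

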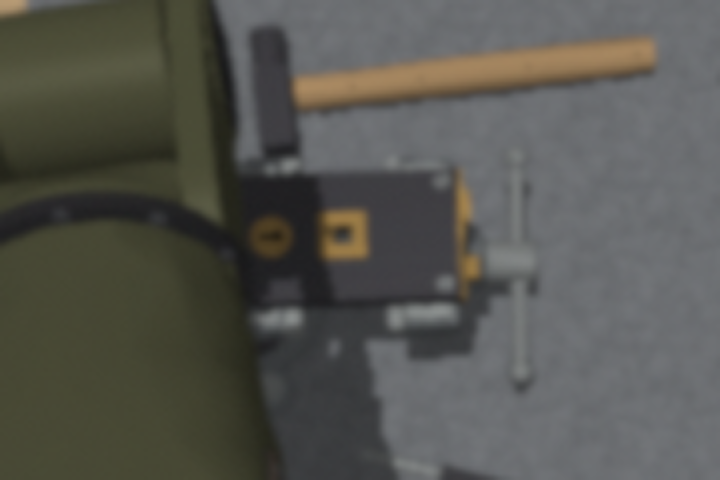

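>>> step_arm --steps '[{"x": 0.01, "y": 0.0, "z": -0.001, "ax": 0.0, "ay": 0.0, "az": 0.0, "claw": 0.05}, {"x": 0.03, "y": 0.0, "z": -0.005, "ax": 0.0, "ay": 0.0, "az": 0.0, "claw": 0.05}, {"x": 0.04, "y": 0.0, "z": -0.01, "ax": 0.0, "ay": 0.0, "az": 0.0, "claw": 0.05}, {"x": 0.035, "y": 0.0, "z": -0.02, "ax": 0.0, "ay": 0.0, "az": 0.0, "claw": 0.05}, {"x": 0.035, "y": -0.01, "z": -0.02, "ax": 0.0, "ay": 0.0, "az": 0.0, "claw": 0.05}]'

```text
time_s: 9.72
ee_pos: [0.5581, 0.2893, 0.1737]
eef_rot: [-3.132, 0.007, 1.602]
force: [-0.3, -0.5, 0.7]
grip_width: 0.0501
```

>>> step_arm --steps '[{"x": 0.03, "y": -0.02, "z": -0.02, "ax": 0.0, "ay": 0.0, "az": 0.0, "claw": 0.05}, {"x": 0.03, "y": -0.02, "z": -0.02, "ax": 0.0, "ay": 0.0, "az": 0.0, "claw": 0.05}, {"x": 0.03, "y": -0.02, "z": 0.0, "ax": 0.0, "ay": 0.0, "az": 0.0, "claw": 0.05}, {"x": 0.03, "y": -0.02, "z": 0.0, "ax": 0.0, "ay": 0.0, "az": 0.0, "claw": 0.05}, {"x": 0.0, "y": 0.0, "z": 0.0, "ax": 0.0, "ay": 0.0, "az": 0.0, "claw": 0.05}]'

```text
time_s: 10.13
ee_pos: [0.4691, 0.4188, 0.2192]
eef_rot: [-3.139, 0.004, 1.607]
force: [-0.2, 0.2, 0.5]
grip_width: 0.0496
```

```bash
python3 look.py 8; python3 lk.py 8 .057
python3 - <<'E'
from h import *
C=cloud("scene",np.load("scene8.npz")["d"]); print("jaw-y",face(C,(.53,-.045,.085),(.63,-.005,.108),1))
for n in("top","scene"):
    C=cloud(n,np.load(n+"8.npz")["d"]); m=np.all((C>(.545,-.01,.13))&(C<(.605,.12,.145)),axis=-1);P=C[m]*1000
    s=np.linalg.lstsq(np.c_[np.ones(len(P)),P[:,:2]-P[:,:2].mean(0)],P[:,2],rcond=None)[0]; print(n,"lock top z, slopes deg",s[0].round(1),np.degrees(s[1:]).round(2))
C=cloud("top",np.load("top8.npz")["d"])
m=(C[...,0]>.512)&(C[...,0]<.530)&(C[...,2]>.105)&(C[...,2]<.12)&(C[...,1]>-.06)&(C[...,1]<.25)
y=np.sort(C[m][:,1]); a=y[y<.05];b=y[y>.05]; print("top",a[:3],a[-3:],b[:3],b[-3:])
q=np.load("top8.npz")["im"];cv2.imwrite("pics/full8.png",q[:,:,::-1])
E
```

```text
top {'n': 69, 'yaw': np.float64(2.38), 'tilt': np.float64(0.6), 'mean': array([534.3,  60. , 126.8]), 'rms': np.float64(0.33)} offset from vice centre line -41.1
scene {'n': 223, 'yaw': np.float64(2.13), 'tilt': np.float64(-1.2), 'mean': array([615.2,  58.6, 126.3]), 'rms': np.float64(1.32)} offset from vice centre line 39.7
top brass [573.   93.7] [22.9 23.6] ang 0.5 lat -1.1
top brass [574.7  50.7] [28.8 28.4] ang 3.1 lat -1.2
scene brass [573.9  52.1] [32. 30.] ang 2.2 lat -1.9
scene brass [571.7  95.4] [24.2 25.3] ang 77.4 lat -2.3
jaw-y {'n': 68, 'yaw': np.float64(2.29), 'tilt': np.float64(-0.1), 'mean': array([584.6, -18.7,  94.7]), 'rms': np.float64(0.46)}
top lock top z, slopes deg 137.8 [-0.    0.15]
scene lock top z, slopes deg 137.8 [0.05 0.23]
top [-0.02173012 -0.02172775 -0.01931982] [0.02231211 0.02248296 0.02259854] [0.07575576 0.07591764 0.075943  ] [0.20005978 0.20011525 0.20012246]
```

View pics/top8.png

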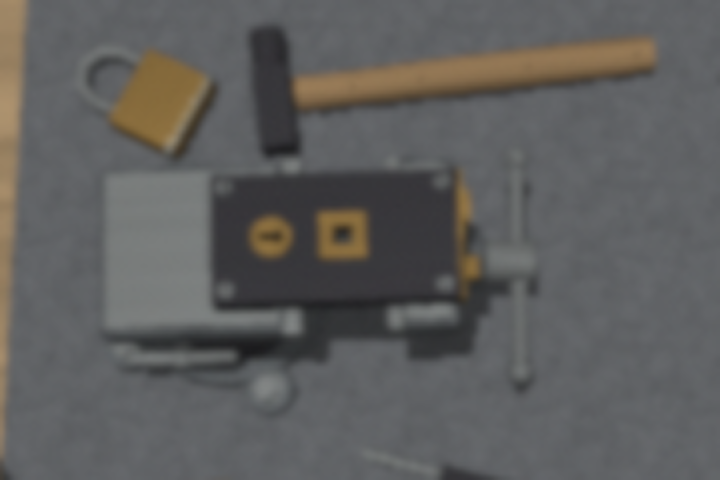

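View pics/scene8.png

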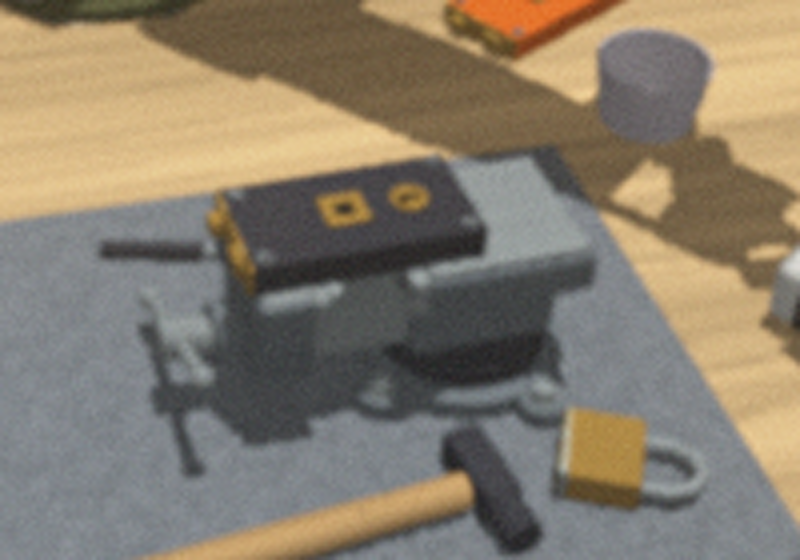

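```bash
python3 -c "
from station import ticket;print(ticket.hand_in())"
```

```text
the job is handed in; nothing more can be done
None
```

I pushed the moving jaw in, then slid the rim lock along with two open fingers on its plain end, without lifting it, until it bridged the gap. I then backed the gripper clear, touching nothing, and handed in just after 10.1 s.

Results of the last checks, measured in both cameras:

| Check | Measured | Wanted |
|---|---|---|
| Jaw gap | about 51 mm (estimates 50.5–51.3 mm) | about 50 mm |
| Spindle hole along the vice | world y 50.7 mm (top camera), 52.1 mm (scene camera) | gap middle at 51.2 mm |
| Lock turn | 2.1–2.4° | square to the vice, which lies at about 2.35° |
| Lock top | 137.8 mm high, tilted 0.23° at most | 137 mm, flat |
| Centring on the jaw width | about 0.7 mm to −x by the side faces | on the centre line |

- **Disagreement on centring:** the brass fittings put the lock 1–2 mm to −x instead of 0.7 mm. Both figures are near the cameras' 2 mm accuracy, so I left it.
- **Jaw:** it stayed where I left it while the lock slid over it.
- **Things around the vice:** by eye, the padlock, hammer and cup had not moved. The part of the drift in view was also unmoved. I did not re-measure them, and I did not look again at the brass cylinder, oil can or carton.

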